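# Hold the crate against the chute for screwing

## Robot

A 7-joint arm with a two-finger parallel gripper is mounted at the origin on the work surface. World frame = base frame: x ahead of the robot, y to its left, z up, the work surface at z = 0. Lengths are in mm, angles in rad, forces in N, time in s.
With the tool pointing down it reaches from about 400 to 850 mm from the base axis. Payload 10.4 kg.
Tool frame: the origin (TCP) lies midway between the tips of the shut fingers; the grasp point (between the pads) lies 19 mm behind it; z points along the fingers, y is the line along which they close (so a half turn about z gives the same grasp; the last joint's range is limited). The gripper opens to 87 mm and grips with 3 to 60 N. Pads are 19 mm wide; open, the fingers measure 117 mm over their backs; the gripper's body (75 mm by 190 mm) begins 51 mm behind the grasp point.
Start: joints at [-1.359, 0.332, -0.065, 1.46, 0.022, 1.35, -0.088], TCP at [145.39, 607.876, 222.576] pointing down, gripper open.
Joint ranges: [-2.6, 2.6], [-0.5, 2.12], [-1.47, 1.34], [0.16, 2.42], [-1.27, 4.41], [0.06, 2.06], [-2.6, 2.6]. Speed limits (rad/s): [2.22, 2.22, 2.79, 2.79, 3.14, 3.14, 3.14].

## Interface

Orientations are given as a rotation vector (axis times angle).
In Python, from station import robot, optics, finish_job, spotter gives the robot as it stands.
- The arm moves only by the tool move_arm, never from a script. Its argument "motion" is a list of rows, each an object with "offset": the shift along the world's x, y, z each as a share of 60 mm, from -1 to 1, a list of three; "turn": the turn, a rotation vector about the world's x, y, z each as a share of 0.08 rad, from -1 to 1, a list of three; "grip": the opening, from 0 (shut) to 1 (fully open). A call has 1 to 12 rows; each row shifts and turns the commanded pose from where the row before left it; what a row does not reach is not made up. A row lasts 1/8 s, in which the tool goes at most 62.5 mm and 10.7 degrees, less where a joint would pass 70% of its speed; a pose out of reach is approached as far as the arm can. A call with a number of a shift or a turn outside -1 to 1 is refused whole. A call with a gripper value outside its range is refused whole. The fingers move at their own pace and stop on an object; the grip force is fixed at half the most. Time passes only in rows, so rows that do not move let the fingers close. It gives the time, the measured TCP pose, the force, the opening and the grip force at its end, in the units of the state.
- robot.read_state(): the state, without advancing time (a new reading comes with each control period).
- optics.grab_frame(name): name is "side" or "top"; returns the picture (480x640x3 uint8, red, green, blue); there is no depth.
- optics.get_calibration(name): a dict with "fx", "fy", "cx", "cy" (pixels), "k1" (the pictures are not rectified: a ray, as slopes to the right and down, at radius r is drawn at 1 + k1 r^2 times it, then the intrinsics apply), "position" and "rotation" of the camera in the world. Camera axes: x right, y down, z forward; pixel columns grow to the right and rows downward; lengths in mm; the calibration is good to about 2 mm. A picture is of the moment at which its call begins. get_calibration takes no time and is no camera call.
- finish_job(): hands the job in; it is judged then, once.
Trained networks look in the newest picture that a camera, given by its name, has taken for a name from the list of things; names that differ only in an ending like _2 or _b are one class to them, and where a whole thing is asked for, a point or a joint stands for the part that bears it (a point fixed in the world has none). Each returns a list of dicts, best first, with "conf" (0 to 1); they miss things now and then, are a little off and sometimes report something else, mostly with a low value. They report only what shows in the picture. A call takes as long as a camera call. They do not tell look-alikes from the thing itself.
- spotter.cut_out(target, camera): "region" (480x640 bool, what is visible of it) and "box" ([left, top, right, bottom] in pixels, round what is visible of it).
- spotter.tip_of(target, camera): "at" ([column, row] in pixels: a listed point, or the origin of a listed thing).
The state is a dict: "clock": time; "joint_positions": joint angles; "qd": joint speeds; "effort": joint torques, N m; "ee_pos": TCP position; "ee_rot": TCP orientation; "wrist_force": force on the tool from outside, world axes, zero at the start; "torque": the same for the moment, N m; "grip_width": finger opening in mm; "grip_force": force on a finger pad.
Only numpy, scipy, OpenCV 4.12 (cv2) and the standard library are available. Lean on these libraries where they do the work, as an engineer would, in place of code of your own. Each camera call takes 0.05 s, during which the arm holds its last target. There are 200 camera calls.

## Task

Take the black lens cap out of the gap between the tin chute and the wooden crate and drop it in the crate. Then, without tipping it, slide the crate squarely home against the chute's foot plate, centred on it, and hold it there with a steady push of about 10 N (the thin tin buckles above 30) so I can screw the plate to it: keep pushing for two seconds and finish while still holding, without letting go. Leave the other things on the cart alone.

Things in the scene. Friction and masses are not known exactly. Their poses are not given: they have to be found in the camera images.
- chute: Sloped tin chute on a trestle, fixed to the cart top, its lower end on an upright foot plate 150 mm wide, 122 mm high, with two screw holes. Origin: on the cart top under the middle of the plate's face; x runs along the plate, +y points out of the face to the crate, z up. The trough rises away from the crate (-y). The plate hardly gives: force rises within a millimetre of contact.
- chute_lip (a point): Middle of the underside of the chute's lower lip, 112 mm above the cart top. The trough, 146 mm wide, overhangs the foot plate's face by 30 mm; its side walls reach about 160 mm above the cart top. The crate passes beneath it.
- crate: Open wooden crate, 280 mm long (y), 180 wide (x), 95 high, 0.36 to 0.6 kg; it slides under 2 to 6 N. Origin: middle of its underside. Plain end panels 12 mm thick, 16 mm square posts inside the corners, side walls 8 mm, floor 8 mm. The -y end faces the chute: fully home its origin lies 140 mm out from the plate's face, at x = 0 and parallel in the chute's frame.
- crate_end (a point): Middle of the top edge of the crate's far (+y) end panel, 12 mm thick, 95 mm above the cart top: pinch the panel here from above or push its outside. Inside, the crate is clear of things for about 200 mm from this panel.
- lens_cap: Flat round black plastic lens cap, 58 mm across, 9 mm thick, about 20 g, lying on the cart top in the gap between foot plate and crate. Origin: centre of its underside.
- flashcube1: Silver flashcube, 29 mm square, 31 mm high, lying in the crate near its -y end. Origin: centre of its underside.
- flashcube2: Another flashcube, same size, also in the crate near its -y end. Origin: centre of its underside.
- flashcube3: Flashcube, same size, on the cart top; leave alone. Origin: centre of its underside.
- flashcube4: Flashcube, same size, on the cart top; leave alone. Origin: centre of its underside.
- box_camera: Brown bakelite box camera, 105 x 85 x 108 mm with a carrying handle on top (120 mm in all); leave alone. Origin: centre of its underside.
- tripod_head: Chrome tripod pan head, base 60 mm across, 80 mm high, its handle reaching 150 mm to its +y side; leave alone. Origin: centre of its base.
- screwdriver: Screwdriver with a red handle, 170 mm long, lying flat; leave alone. Origin: under its middle.
- screw_tin: Round open brass tin of screws, 72 mm across, 28 mm high; leave alone. Origin: centre of its underside.
Things that resemble listed ones, but are neither listed nor needed, are in the scene too. What is meant by the lens_cap is not orange, red or white, and is the larger of those in its own colour.

How it is judged (in metres and radians):
On the way, in this order (a step that is already met when the one before it is completed fails the run):
1. the lens cap lies in the crate (x of lens_cap in the frame of crate between -0.084 and 0.084 m and y of lens_cap in the frame of crate between -0.13 and 0.13 m and z of lens_cap in the frame of crate below 0.07 m and contact force between the fingers and lens_cap below 0.1 N and linear speed of lens_cap below 0.05 m/s), for 0.2 s.
2. the crate is pressed against the foot plate with 5 to 17 N, steadily for two seconds (contact force between crate and chute between 5 and 17 N and angle between the y axis of crate and the y axis of chute, either way round below 0.035 rad and y of crate in the frame of chute below 0.146 m), for 2 s.
At the end, for the whole second after the job is handed in: The crate stands flat on the cart top, its end against the foot plate: square to it within 2 degrees, centred within 10 mm, pressing on it with 5 to 17 N while the robot still holds or pushes the crate; the lens cap is in the crate (all of step 2 and contact force between any of the fingers, the arm and crate above 4 N and x of crate in the frame of chute between -0.01 and 0.01 m and y of crate in the frame of chute above 0.13 m and angle between crate's own z axis and vertical below 0.035 rad and height (world z) of crate below 0.006 m and linear speed of crate below 0.01 m/s and x of lens_cap in the frame of crate between -0.084 and 0.084 m and y of lens_cap in the frame of crate between -0.13 and 0.13 m and z of lens_cap in the frame of crate below 0.07 m); the arm keeps its last pose, push and grip.
It fails at once if the crate is driven against the chute with more than 30 N (contact force between crate and chute above 30 N).
It fails at once if the crate is tipped (angle between crate's own z axis and vertical above 0.35 rad).
It fails at once if a flashcube is out of the crate (distance between any of flashcube1, flashcube2 and crate above 0.17 m).
It fails at once if another thing on the cart is moved more than 20 mm (distance of any of flashcube3, flashcube4, box_camera, tripod_head, screwdriver, screw_tin from where it was at the start of the episode above 0.02 m).
It also fails if it takes over 70 s, if anything falls off the work surface, if the arm or the gripper's body presses on something with over 40 N, if the wrist force passes 120 N, or if a joint passes its speed limit or range.

## Working session

There is one attempt and no reset: what is moved stays moved. The work goes in short steps, Python scripts to look and compute and a tool call to move; the robot and the scene stay as the last step left them, time stands still between calls to the robot, and variables do not carry over. Pictures are saved under pics/ and viewed, at most 10 in all, crops included, and the job is handed in when it is done.

Besides the shell and the picture viewer there is one more tool, called after "Request:" by a JSON object that holds its "fn" and its "kwargs", one argument or row to a line. move_arm: Moves the arm, as the interface text tells. Shift numbers are shares of 60 mm and turn numbers shares of 0.08 rad, none past 1 either way. Its arguments: {"type":"object","properties":{"motion":{"type":"array"}},"required":["motion"]}

```bash
mkdir -p pics; ls; cat > h.py <<'E'
import numpy as np, cv2
from station import robot, optics, finish_job, spotter
def ray(cam,px):
    c=optics.get_calibration(cam)
    a=np.array([(px[0]-c['cx'])/c['fx'],(px[1]-c['cy'])/c['fy']]);u=a.copy()
    for _ in range(30): u=a/(1+c['k1']*(u@u))
    R=np.array(c['rotation'],float)
    if R.shape!=(3,3): R=cv2.Rodrigues(R)[0]
    return np.array(c['position'],float),R@np.array([u[0],u[1],1.])
def atz(cam,px,z):
    p,d=ray(cam,px); return p+d*(z-p[2])/d[2]
def proj(cam,P):
    c=optics.get_calibration(cam);R=np.array(c['rotation'],float)
    if R.shape!=(3,3): R=cv2.Rodrigues(R)[0]
    q=R.T@(np.array(P,float)-np.array(c['position']));u=q[:2]/q[2];u=u*(1+c['k1']*(u@u))
    return np.array([c['fx']*u[0]+c['cx'],c['fy']*u[1]+c['cy']])
def save(cam,n):
    im=optics.grab_frame(cam);cv2.imwrite('pics/'+n,im[:,:,::-1]);return im
E
python3 - <<'E'
from h import *
Z={'chute':0,'chute_lip':112,'crate':0,'crate_end':95,'lens_cap':0,'flashcube1':8,'flashcube3':0,'box_camera':0,'tripod_head':0,'screwdriver':0,'screw_tin':0}
print(robot.read_state())
for cam in('top','side'):
    save(cam,cam+'0.png');c=optics.get_calibration(cam);print(cam,c)
    for n,z in Z.items():
        for d in spotter.tip_of(n,cam)[:4]: print(n,round(d['conf'],2),np.round(d['at']),np.round(atz(cam,d['at'],z)))
E
```

```text
pics
{'clock': 0.0, 'joint_positions': array([-1.35857723,  0.33285491, -0.06468232,  1.4609482 ,  0.02160242,
        1.34984537, -0.08849024]), 'qd': array([-1.79009893e-04, -2.94193997e-06, -4.81389468e-05, -1.21925911e-03,
       -1.10049976e-03,  3.83336874e-05, -6.85120268e-04]), 'effort': array([-2.01677867e-04, -6.23255610e+01,  2.45528296e-02, -3.89894271e+01,
       -6.13609655e-02,  3.96267185e-02,  1.36957065e-04]), 'ee_pos': array([145.34607408, 607.48283449, 221.76118047]), 'ee_rot': array([-3.67972553e-01, -3.11987683e+00,  2.13220897e-03]), 'wrist_force': array([-0.3935517 , -0.03755958, -0.00890612]), 'torque': array([ 0.0504238 , -0.01890562, -0.00833645]), 'grip_force': 0.0, 'grip_width': 87.04713503328281}
top {'fx': 510.36697243011497, 'fy': 510.36697243011497, 'cx': 320.1785482292628, 'cy': 237.1624984038883, 'k1': 0.022523579351495106, 'position': array([ 374.69011279,   93.51419452, 1117.63534979]), 'rotation': array([-2.14038318,  2.12341964, -0.16966857])}
chute 0.58 [441. 267.] [ 496. -164.    0.]
chute 0.49 [442. 261.] [ 511. -167.    0.]
chute_lip 0.56 [4
[... 986 characters left out ...]
9493841314667, 'k1': -0.06190288780205184, 'position': array([ 754.30356995, -879.99177192, 1099.68522713]), 'rotation': array([-2.3456679 , -0.24492589,  0.11670751])}
chute_lip 0.78 [276. 305.] [ 496. -128.  112.]
crate 0.89 [294. 239.] [457. 171.   0.]
crate 0.22 [271. 307.] [455. -51.   0.]
lens_cap 0.79 [343. 333.] [631. -90.   0.]
lens_cap 0.7 [368. 305.] [673.   0.   0.]
lens_cap 0.53 [214. 318.] [ 337. -107.    0.]
lens_cap 0.38 [300. 317.] [529. -65.   0.]
box_camera 0.72 [372. 171.] [609. 484.   0.]
tripod_head 0.55 [421. 290.] [787.  68.   0.]
screwdriver 0.68 [397. 365.] [ 757. -147.    0.]
screw_tin 0.91 [360. 443.] [ 709. -336.    0.]
screw_tin 0.62 [298. 177.] [408. 413.   0.]
```

View pics/top0.png

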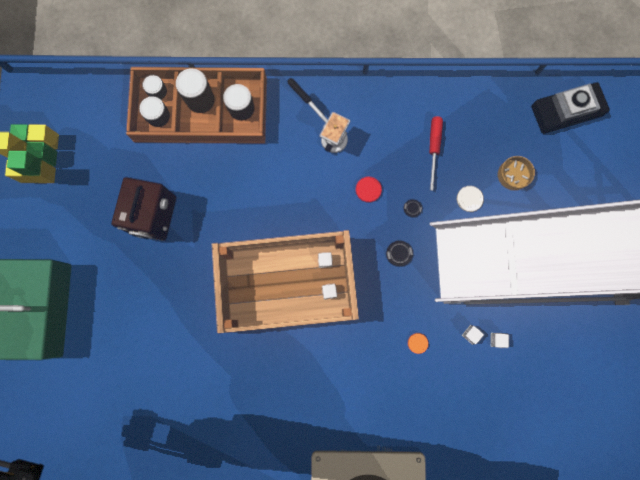

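View pics/side0.png

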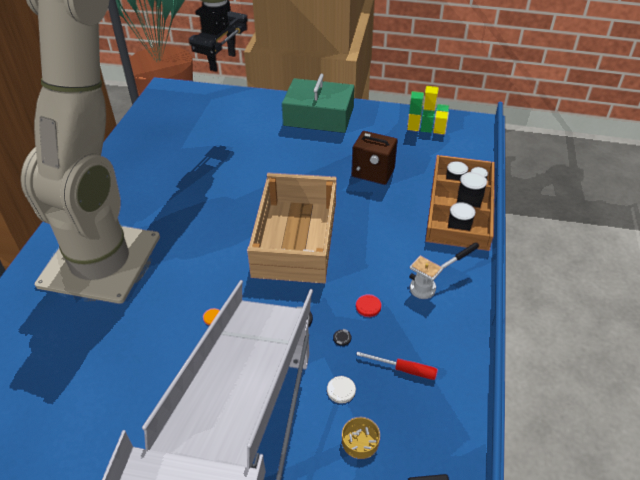

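The top view shows the black cap at (399,254), with a smaller black decoy at (413,208). The crate spans (214,232)–(357,331), and the chute lip lies between (432,223) and (437,300). I'll get the edges more exactly.

```bash
python3 - <<'E'
from h import *
im=cv2.imread('pics/top0.png')
cv2.imwrite('pics/crop0.png',cv2.resize(im[190:340,340:470],None,fx=4,fy=4,interpolation=cv2.INTER_CUBIC)[:600])
g=cv2.cvtColor(im,cv2.COLOR_BGR2GRAY)
optics.grab_frame('top')
for n,z in(('crate',95),('chute',160)):
    d=spotter.cut_out(n,'top')[0];m=d['region'].astype(np.uint8)
    c=max(cv2.findContours(m,cv2.RETR_EXTERNAL,cv2.CHAIN_APPROX_NONE)[0],key=cv2.contourArea)
    b=cv2.boxPoints(cv2.minAreaRect(c));print(n,d['conf'],d['box'],b.round(1).tolist(),[atz('top',p,z).round().tolist() for p in b])
for n in ('lens_cap',):
    for d in spotter.cut_out(n,'top'):
        b=d['box'];m=d['region'];ys,xs=np.nonzero(m);c=(xs.mean(),ys.mean());r=im[m].mean(0)
        w=atz('top',(b[2],c[1]),9)-atz('top',(b[0],c[1]),9)
        print(d['conf'],np.round(c,1),atz('top',c,5).round(1),'dia',np.linalg.norm(w).round(),r.round())
E
```

```text
crate 0.65 [208.2, 231.5, 357.9, 335.2] [[208.8000030517578, 244.1999969482422], [349.3999938964844, 229.89999389648438], [358.3999938964844, 319.20001220703125], [217.89999389648438, 333.5]] [[529.0, 327.0, 95.0], [561.0, 42.0, 95.0], [382.0, 24.0, 95.0], [352.0, 301.0, 95.0]]
chute 0.9 [426.8, 200.8, 640.0, 303.3] [[429.29998779296875, 215.8000030517578], [639.0, 199.0], [647.2999877929688, 302.3999938964844], [437.5, 319.20001220703125]] [[578.0, -107.0, 160.0], [613.0, -505.0, 160.0], [418.0, -502.0, 160.0], [383.0, -117.0, 160.0]]
0.82 [469.5 199. ] [ 649.3 -230.3    5. ] dia 63.0 [220. 224. 228.]
0.8 [399.3 253. ] [526.6 -72.1   5. ] dia 53.0 [77. 66. 64.]
0.7 [417.3 343. ] [ 333.6 -106.8    5. ] dia 45.0 [ 80. 136. 223.]
0.59 [367.8 189.4] [669.9  -4.    5. ] dia 58.0 [ 70.  60. 213.]
0.51 [412.4 208.1] [ 627.8 -102.9    5. ] dia 37.0 [74. 62. 60.]
```

View pics/crop0.png

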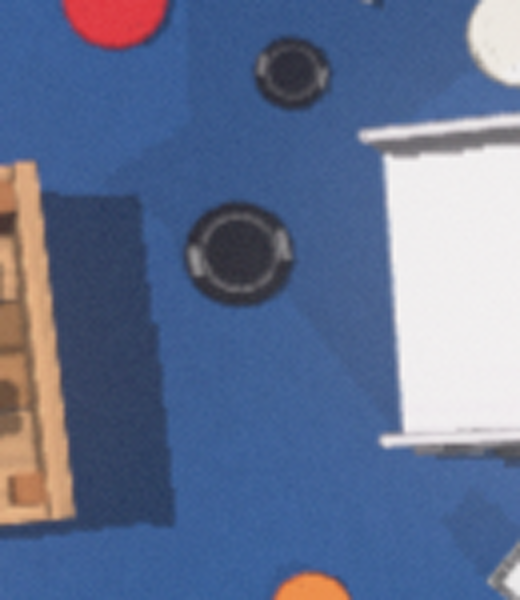

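The crop puts the cap at (400,253). The lip edge runs (436,228)–(440.5,298.7) and the crate's near top edge runs (349.5,230.5)–(358.7,319.5).

```bash
python3 - <<'E'
from h import *
for n,a,b,z in(('lip',(436.2,228),(440.5,298.7),113),('walltop',(430,223.7),(435.2,300.2),160),('near',(349.5,230.5),(358.7,319.5),95),('far',(213,244),(219,332),95),('L',(213,244),(349.5,230.5),95),('R',(219,332),(358.7,319.5),95),('wallL',(430,223.7),(432,223.7),160)):
    A,B=atz('top',a,z),atz('top',b,z);d=A-B;print(n,A.round(1),B.round(1),'mid',((A+B)/2).round(1),'len',np.linalg.norm(d).round(1),'dir of A-B',np.arctan2(d[1],d[0]).round(3))
print(spotter.tip_of('chute_lip','top') )
E
```

```text
lip [ 562.8 -130.4  113. ] [ 422.6 -134.7  113. ] mid [ 492.7 -132.5  113. ] len 140.3 dir of A-B 0.03
walltop [ 562.3 -108.4  160. ] [ 417.5 -114.1  160. ] mid [ 489.9 -111.2  160. ] len 144.9 dir of A-B 0.039
near [559.8  41.6  95. ] [381.2  23.7  95. ] mid [470.5  32.7  95. ] len 179.5 dir of A-B 0.1
far [529.9 318.4  95. ] [354.7 298.9  95. ] mid [442.3 308.6  95. ] len 176.3 dir of A-B 0.111
L [529.9 318.4  95. ] [559.8  41.6  95. ] mid [544.8 180.   95. ] len 278.4 dir of A-B 1.678
R [354.7 298.9  95. ] [381.2  23.7  95. ] mid [368.  161.3  95. ] len 276.5 dir of A-B 1.667
wallL [ 562.3 -108.4  160. ] [ 562.3 -112.2  160. ] mid [ 562.3 -110.3  160. ] len 3.8 dir of A-B 1.578
[{'at': [442.0, 260.9], 'conf': 0.93}]
```

Request:
{"fn": "move_arm", "kwargs": {
  "motion": [
    {"offset": [0.62, -0.62, 0], "turn": [0, 0, -1], "grip": 1},
    {"offset": [0.62, -0.62, 0], "turn": [0, 0, -1], "grip": 1},
    {"offset": [0.62, -0.62, 0], "turn": [0, 0, -1], "grip": 1},
    {"offset": [0.62, -0.62, 0], "turn": [0, 0, -1], "grip": 1},
    {"offset": [0.62, -0.62, 0], "turn": [0, 0, -1], "grip": 1},
    {"offset": [0.62, -0.62, 0], "turn": [0, 0, -1], "grip": 1},
    {"offset": [0.62, -0.62, 0], "turn": [0, 0, -1], "grip": 1},
    {"offset": [0.62, -0.62, 0], "turn": [0, 0, -1], "grip": 1},
    {"offset": [0.17, -0.79, 0], "turn": [0, 0, -1], "grip": 1},
    {"offset": [0.17, -0.79, 0], "turn": [0, 0, -1], "grip": 1},
    {"offset": [0.17, -0.79, 0], "turn": [0, 0, -1], "grip": 1},
    {"offset": [0.17, -0.79, 0], "turn": [0, 0, -1], "grip": 1}
  ]
}}

```text
clock: 2.95
ee_pos: [484.0, 119.1, 222.8]
ee_rot: [1.77, 2.595, 0.001]
wrist_force: [0.2, 0.2, -0.3]
grip_width: 87.3
grip_force: 0.0
```

Request:
{"fn": "move_arm", "kwargs": {
  "motion": [
    {"offset": [0.17, -0.79, 0], "turn": [0, 0, -1], "grip": 1},
    {"offset": [0.17, -0.79, 0], "turn": [0, 0, -1], "grip": 1},
    {"offset": [0.17, -0.79, 0], "turn": [0, 0, -1], "grip": 1},
    {"offset": [0.17, -0.79, 0], "turn": [0, 0, -1], "grip": 1},
    {"offset": [0, 0, 0], "turn": [0, 0, -0.25], "grip": 1},
    {"offset": [0, 0, 0], "turn": [0, 0, 0], "grip": 1}
  ]
}}

```text
clock: 3.7
ee_pos: [524.6, -68.3, 222.5]
ee_rot: [-2.18, -2.262, -0.0]
wrist_force: [-0.4, 0.4, 0.7]
grip_width: 86.8
grip_force: 0.0
```

Request:
{"fn": "move_arm", "kwargs": {
  "motion": [
    {"offset": [0.03, -0.06, -0.5], "turn": [-1, 0, 0], "grip": 1},
    {"offset": [0, 0, -0.8], "turn": [-1, 0, 0], "grip": 1},
    {"offset": [0, 0, -0.8], "turn": [0, 0, 0], "grip": 1},
    {"offset": [0, 0, -0.7], "turn": [0, 0, 0], "grip": 1},
    {"offset": [0, 0, -0.4], "turn": [0, 0, 0], "grip": 1},
    {"offset": [0, 0, -0.25], "turn": [0, 0, 0], "grip": 1},
    {"offset": [0, 0, 0], "turn": [0, 0, 0], "grip": 1}
  ]
}}

```text
clock: 4.58
ee_pos: [526.1, -71.7, 15.1]
ee_rot: [2.099, 2.18, -0.176]
wrist_force: [0.1, -0.6, -0.2]
grip_width: 86.8
grip_force: 0.0
```

```bash
python3 - <<'E'
from h import *
print(robot.read_state()['ee_pos'])
a=save('top','top1.png')[170:320,340:500];b=save('side','side1.png')[230:380,220:380]
cv2.imwrite('pics/c1.png',cv2.resize(np.hstack([a,b]),None,fx=2.4,fy=2.4)[:,:,::-1])
E
```

```text
[526.06370088 -71.71456287  15.129408  ]
```

View pics/c1.png

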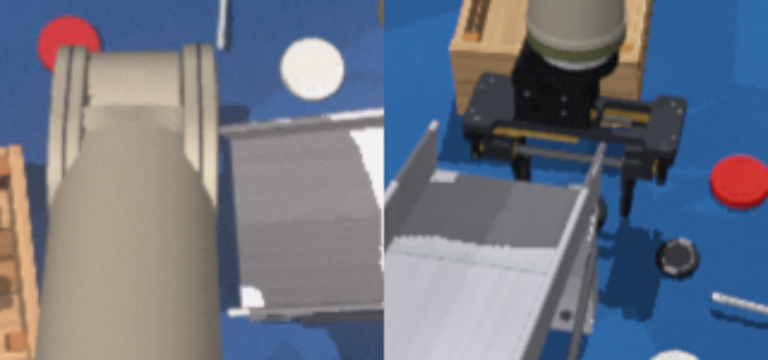

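The cap sits between the two fingers (right finger tip near (627,210) in the crop), and the gripper body is clear of the chute walls. Next I lower and close.

Request:
{"fn": "move_arm", "kwargs": {
  "motion": [
    {"offset": [0, 0, -0.17], "turn": [0, 0, 0], "grip": 1},
    {"offset": [0, 0, 0], "turn": [0, 0, 0], "grip": 0.3},
    {"offset": [0, 0, 0], "turn": [0, 0, 0], "grip": 0.3},
    {"offset": [0, 0, 0], "turn": [0, 0, 0], "grip": 0.3},
    {"offset": [0, 0, 0], "turn": [0, 0, 0], "grip": 0.3},
    {"offset": [0, 0, 0], "turn": [0, 0, 0], "grip": 0.3}
  ]
}}

```text
clock: 5.42
ee_pos: [526.5, -72.5, 5.5]
ee_rot: [2.1, 2.177, -0.174]
wrist_force: [0.7, -0.0, 2.2]
grip_width: 55.5
grip_force: 30.0
```

Request:
{"fn": "move_arm", "kwargs": {
  "motion": [
    {"offset": [0, 0, 0.5], "turn": [0, 0, 0], "grip": 0.3},
    {"offset": [0, 0, 0.9], "turn": [0, 0, 0], "grip": 0.3},
    {"offset": [0, 0, 0.9], "turn": [0, 0, 0], "grip": 0.3},
    {"offset": [0, 0, 0.6], "turn": [0, 0, 0], "grip": 0.3},
    {"offset": [-0.2, 0.77, 0], "turn": [0, 0, 0], "grip": 0.3},
    {"offset": [-0.2, 0.77, 0], "turn": [1, 0, 0], "grip": 0.3},
    {"offset": [-0.2, 0.77, 0], "turn": [1, 0, 0], "grip": 0.3},
    {"offset": [-0.2, 0.77, 0], "turn": [0, 0, 0.8], "grip": 0.3},
    {"offset": [-0.2, 0.77, 0], "turn": [0, 0, 0], "grip": 0.3},
    {"offset": [-0.2, 0.77, 0], "turn": [0, 0, 0], "grip": 0.3},
    {"offset": [0, 0, 0], "turn": [0, 0, 0], "grip": 0.3}
  ]
}}

```text
clock: 6.8
ee_pos: [452.9, 208.3, 179.2]
ee_rot: [-2.1, -2.336, -0.0]
wrist_force: [0.8, -0.6, -0.2]
grip_width: 55.2
grip_force: 30.0
```

Request:
{"fn": "move_arm", "kwargs": {
  "motion": [
    {"offset": [0, 0, -0.7], "turn": [0, 0, 0], "grip": 0.3},
    {"offset": [0, 0, -0.7], "turn": [0, 0, 0], "grip": 0.3},
    {"offset": [0, 0, -0.6], "turn": [0, 0, 0], "grip": 0.3},
    {"offset": [0, 0, 0], "turn": [0, 0, 0], "grip": 0.3}
  ]
}}

```text
clock: 7.3
ee_pos: [453.0, 202.7, 57.5]
ee_rot: [-2.109, -2.328, 0.008]
wrist_force: [-0.1, -1.2, -0.4]
grip_width: 55.6
grip_force: 30.0
```

Request:
{"fn": "move_arm", "kwargs": {
  "motion": [
    {"offset": [0, 0, -0.25], "turn": [0, 0, 0], "grip": 0.3},
    {"offset": [0, 0, 0], "turn": [0, 0, 0], "grip": 0.9},
    {"offset": [0, 0, 0], "turn": [0, 0, 0], "grip": 0.9},
    {"offset": [0, 0, 0.6], "turn": [0, 0, 0], "grip": 0.9},
    {"offset": [0, 0, 0.8], "turn": [0, 0, 1], "grip": 0.9},
    {"offset": [0, 0, 0.8], "turn": [0, 0, 1], "grip": 0.9},
    {"offset": [0, 0.2, 0.2], "turn": [0, 0, 1], "grip": 0.9},
    {"offset": [0, 0.2, 0], "turn": [0, 0, 1], "grip": 0.9},
    {"offset": [0, 0.2, 0], "turn": [0, 0, 1], "grip": 0.9},
    {"offset": [0, 0.2, 0], "turn": [0, 0, 1], "grip": 0.9},
    {"offset": [0, 0.2, 0], "turn": [0, 0, 1], "grip": 0.9},
    {"offset": [0, 0.2, 0], "turn": [0, 0, 1], "grip": 0.9}
  ]
}}

```text
clock: 8.8
ee_pos: [454.6, 277.2, 189.3]
ee_rot: [1.264, 2.876, 0.002]
wrist_force: [0.4, 0.5, 0.3]
grip_width: 78.1
grip_force: 0.0
```

Request:
{"fn": "move_arm", "kwargs": {
  "motion": [
    {"offset": [0, 0.1, 0], "turn": [0, 0, 1], "grip": 0.9},
    {"offset": [0, 0.1, 0], "turn": [0, 0, 1], "grip": 0.9},
    {"offset": [0, 0.1, 0], "turn": [0, 0, 1], "grip": 0.9},
    {"offset": [0, 0.1, 0], "turn": [0, 0, 1], "grip": 0.9},
    {"offset": [0, 0, 0], "turn": [0, 0, 1], "grip": 0.9},
    {"offset": [0, 0, 0], "turn": [0, 0, 1], "grip": 0.9},
    {"offset": [0, 0, 0], "turn": [0, 0, 1], "grip": 0.9},
    {"offset": [0, 0, 0], "turn": [0, 0, 1], "grip": 0.9},
    {"offset": [0, 0, 0], "turn": [0, 0, 1], "grip": 0.9},
    {"offset": [0, 0, 0], "turn": [0, 0, 1], "grip": 0.9},
    {"offset": [0, 0, 0], "turn": [0, 0, 1], "grip": 0.9},
    {"offset": [0, 0, 0], "turn": [0, 0, 0.6], "grip": 0.9}
  ]
}}

```text
clock: 10.3
ee_pos: [454.6, 300.7, 189.2]
ee_rot: [-0.156, 3.137, 0.001]
wrist_force: [0.0, -0.6, 0.3]
grip_width: 78.1
grip_force: 0.0
```

```bash
python3 - <<'E'
from h import *
s=robot.read_state();print(s['ee_pos'],s['ee_rot'],s['joint_positions'].round(2))
save('top','top2.png')
for d in spotter.tip_of('lens_cap','top')[:6]: print(d['conf'],d['at'],atz('top',d['at'],8).round())
print([atz('top',d['at'],95).round() for d in spotter.tip_of('crate_end','top')[:2]])
save('side','side2.png')
for d in spotter.tip_of('lens_cap','side')[:6]: print(d['conf'],d['at'],atz('side',d['at'],8).round())
print([(d['conf'],atz('side',d['at'],95).round()) for d in spotter.tip_of('crate_end','side')[:2]])
E
```

```text
[454.62324521 300.73538053 189.24126954] [-1.55607597e-01  3.13678124e+00  1.22625482e-03] [-0.87  0.17  0.23  1.73 -0.04  1.24  1.04]
0.81 [417.8, 342.7] [ 334. -107.    8.]
0.79 [467.6, 201.5] [ 643. -225.    8.]
0.7 [274.6, 285.7] [453. 200.   8.]
0.61 [364.8, 187.4] [674.   3.   8.]
0.5 [414.3, 207.6] [ 628. -107.    8.]
[array([445., 311.,  95.])]
0.9 [300.7, 226.7] [464. 212.   8.]
0.73 [211.9, 317.7] [ 336. -113.    8.]
0.71 [343.1, 336.2] [ 633. -103.    8.]
0.71 [367.5, 303.2] [671.  -2.   8.]
0.64 [341.5, 389.4] [ 654. -233.    8.]
[(0.57, array([439., 299.,  95.]))]
```

View pics/side2.png

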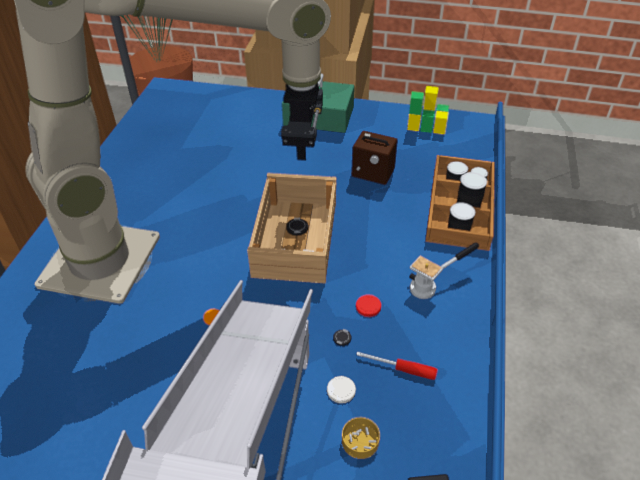

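The side view shows the cap lying in the crate at (298,227), and the gripper above the far panel is lined up with it. Next I pinch the panel.

Request:
{"fn": "move_arm", "kwargs": {
  "motion": [
    {"offset": [-0.2, 0.03, 0], "turn": [0, 0, 0], "grip": 0.9},
    {"offset": [0, 0, -0.72], "turn": [0, 0, 0], "grip": 0.9},
    {"offset": [0, 0, -0.72], "turn": [0, 0, 0], "grip": 0.9},
    {"offset": [0, 0, -0.72], "turn": [0, 0, 0], "grip": 0.9},
    {"offset": [0, 0, 0], "turn": [0, 0, 0], "grip": 0.5},
    {"offset": [0, 0, 0], "turn": [0, 0, 0], "grip": 0.3},
    {"offset": [0, 0, 0], "turn": [0, 0, 0], "grip": 0.0},
    {"offset": [0, 0, 0], "turn": [0, 0, 0], "grip": 0.0},
    {"offset": [0, 0, 0], "turn": [0, 0, 0], "grip": 0.0}
  ]
}}

```text
clock: 11.72
ee_pos: [442.6, 302.7, 59.4]
ee_rot: [-0.152, 3.137, 0.001]
wrist_force: [-0.8, 0.3, 0.4]
grip_width: 36.4
grip_force: 0.0
```

Request:
{"fn": "move_arm", "kwargs": {
  "motion": [
    {"offset": [0, 0, 0], "turn": [0, 0, 0], "grip": 0.0},
    {"offset": [0, 0, 0], "turn": [0, 0, 0], "grip": 0.0},
    {"offset": [0, 0, 0], "turn": [0, 0, 0], "grip": 0.0}
  ]
}}

```text
clock: 12.1
ee_pos: [442.4, 302.8, 58.8]
ee_rot: [-0.153, 3.138, 0.001]
wrist_force: [-0.1, 1.7, -0.0]
grip_width: 11.8
grip_force: 30.0
```

Request:
{"fn": "move_arm", "kwargs": {
  "motion": [
    {"offset": [0.04, -0.1, 0], "turn": [0, 0, 0], "grip": 0},
    {"offset": [0.08, -0.3, 0], "turn": [0, 0, -0.12], "grip": 0},
    {"offset": [0.08, -0.3, 0], "turn": [0, 0, -0.12], "grip": 0},
    {"offset": [0.08, -0.3, 0], "turn": [0, 0, -0.12], "grip": 0},
    {"offset": [0.08, -0.3, 0], "turn": [0, 0, -0.12], "grip": 0},
    {"offset": [0.08, -0.3, 0], "turn": [0, 0, -0.12], "grip": 0},
    {"offset": [0.08, -0.3, 0], "turn": [0, 0, -0.12], "grip": 0},
    {"offset": [0.08, -0.3, 0], "turn": [0, 0, -0.12], "grip": 0},
    {"offset": [0.04, -0.2, 0], "turn": [0, 0, 0], "grip": 0},
    {"offset": [0, 0, 0], "turn": [0, 0, 0], "grip": 0},
    {"offset": [0, 0, 0], "turn": [0, 0, 0], "grip": 0}
  ]
}}

```text
clock: 13.48
ee_pos: [480.9, 158.0, 58.8]
ee_rot: [-0.047, 3.141, -0.001]
wrist_force: [0.0, -2.5, 2.1]
grip_width: 11.9
grip_force: 30.0
```

```bash
python3 - <<'E'
from h import *
s=robot.read_state();print(s['ee_pos'],s['ee_rot'],s['wrist_force'],s['torque'])
im=save('top','top3.png')
cv2.imwrite('pics/c3.png',cv2.resize(im[190:340,270:470],None,fx=4,fy=4,interpolation=cv2.INTER_CUBIC)[:,:,::-1])
im=save('side','side3.png')
cv2.imwrite('pics/c3s.png',cv2.resize(im[200:350,200:400],None,fx=4,fy=4,interpolation=cv2.INTER_CUBIC)[:,:,::-1])
E
```

```text
[480.9077686  157.99441108  58.80548561] [-4.67831132e-02  3.14119376e+00 -1.09785853e-03] [ 0.02078091 -2.53021802  2.09200453] [-0.63503471 -0.05996234 -0.03221584]
```

View pics/c3.png

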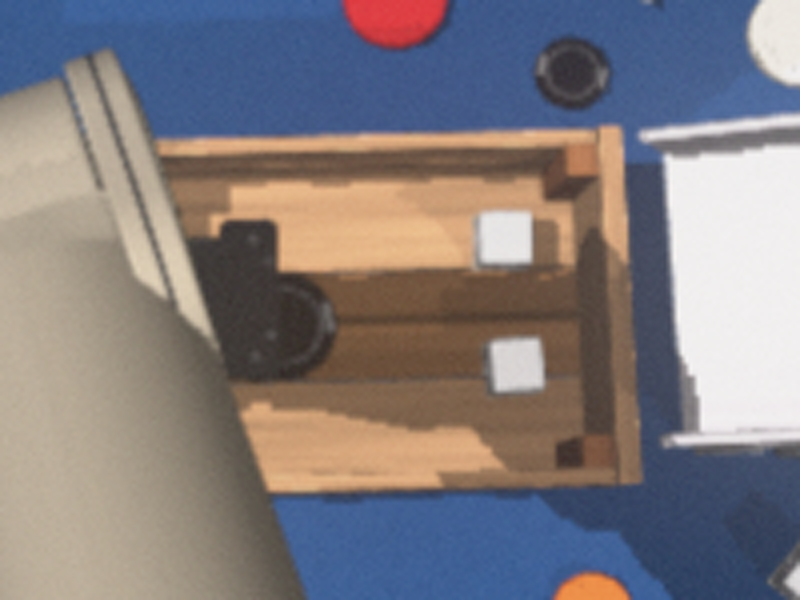

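View pics/c3s.png

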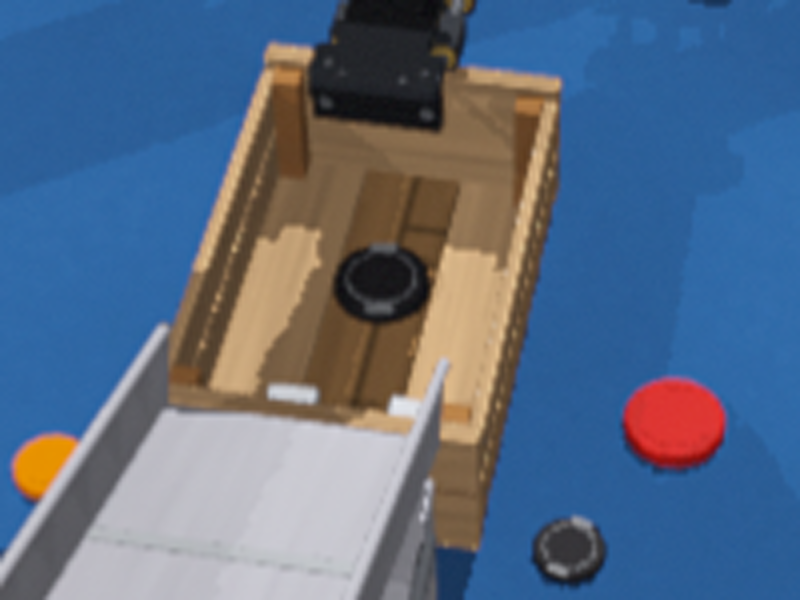

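In the top crop the crate's near edge runs (621,126)–(641,484) and the lip's (663,158)–(684,433). The cap and both cubes are inside the crate.

```bash
python3 - <<'E'
from h import *
def o(p,s='top'): 
    return (270+p[0]/4-.4,190+p[1]/4-.4) if s=='top' else (200+p[0]/4-.4,200+p[1]/4-.4)
for n,a,b,z,c in(('near',(621,126),(641,484),95,'top'),('lipfloor',(663,155),(684,436),113,'top'),('wall',(640,135),(663,441),160,'top'),('sidefar',(560,80),(268,46),95,'side'),('sidelip',(437,430),(170,405),113,'side'),('sidewall',(445,362),(165,325),160,'side'),('sidelong',(560,80),(480,438),95,'side'),('toplongL',(160,142),(621,126),95,'top'),('toplongR',(270,492),(641,484),95,'top')):
    A,B=atz(c,o(a,c),z),atz(c,o(b,c),z);d=A-B;print(n,A.round(1),B.round(1),'mid',((A+B)/2).round(1),'len',np.linalg.norm(d).round(1),'dir',np.arctan2(d[1],d[0]).round(3))
p=spotter.cut_out('chute','top')[0]['region']
for d in spotter.tip_of('chute_lip','side')[:1]: print(atz('side',d['at'],112))
for d in spotter.tip_of('chute','side')[:1]: print(atz('side',d['at'],0))
E
```

```text
near [ 580.3 -111.8   95. ] [ 399.9 -117.    95. ] mid [ 490.1 -114.4   95. ] len 180.5 dir 0.029
lipfloor [ 562.1 -128.7  113. ] [ 422.8 -134.9  113. ] mid [ 492.5 -131.8  113. ] len 139.4 dir 0.044
wall [ 563.  -107.7  160. ] [ 418.2 -114.4  160. ] mid [ 490.6 -111.   160. ] len 145.0 dir 0.046
sidefar [573.  167.1  95. ] [393.8 161.3  95. ] mid [483.4 164.2  95. ] len 179.3 dir 0.033
sidelip [ 562.9 -120.4  113. ] [ 423.8 -132.5  113. ] mid [ 493.3 -126.4  113. ] len 139.6 dir 0.087
sidewall [ 566.4 -113.6  160. ] [ 421.7 -118.6  160. ] mid [ 494.1 -116.1  160. ] len 144.8 dir 0.035
sidelong [573.  167.1  95. ] [ 582.4 -107.1   95. ] mid [577.7  30.   95. ] len 274.4 dir 1.605
toplongL [570.4 123.   95. ] [ 580.3 -111.8   95. ] mid [575.4   5.6  95. ] len 235.0 dir 1.613
toplongR [394.3  66.4  95. ] [ 399.9 -117.    95. ] mid [397.1 -25.3  95. ] len 183.5 dir 1.601
[ 491.94130267 -130.02155103  112.        ]
```

Request:
{"fn": "move_arm", "kwargs": {
  "motion": [
    {"offset": [0.01, -0.12, 0], "turn": [0, 0, 0.08], "grip": 0},
    {"offset": [0.01, -0.12, 0], "turn": [0, 0, 0], "grip": 0},
    {"offset": [0.01, -0.12, 0], "turn": [0, 0, 0], "grip": 0},
    {"offset": [0.01, -0.1, 0], "turn": [0, 0, 0], "grip": 0},
    {"offset": [0.0, -0.04, 0], "turn": [0, 0, 0], "grip": 0},
    {"offset": [0, 0, 0], "turn": [0, 0, 0], "grip": 0}
  ]
}}

```text
clock: 14.48
ee_pos: [483.3, 127.8, 58.8]
ee_rot: [0.056, -3.141, 0.001]
wrist_force: [0.6, -2.0, 2.8]
grip_width: 11.5
grip_force: 30.0
```

Request:
{"fn": "move_arm", "kwargs": {
  "motion": [
    {"offset": [0, -0.02, 0], "turn": [0, 0, 0], "grip": 0},
    {"offset": [0, -0.02, 0], "turn": [0, 0, 0], "grip": 0},
    {"offset": [0, 0, 0], "turn": [0, 0, 0], "grip": 0}
  ]
}}

```text
clock: 14.85
ee_pos: [483.2, 126.2, 58.8]
ee_rot: [0.058, -3.141, -0.0]
wrist_force: [0.2, 2.6, 1.7]
grip_width: 11.5
grip_force: 30.0
```

Request:
{"fn": "move_arm", "kwargs": {
  "motion": [
    {"offset": [0, -0.03, 0], "turn": [0, 0, 0], "grip": 0},
    {"offset": [0, -0.03, 0], "turn": [0, 0, 0], "grip": 0}
  ]
}}

```text
clock: 15.1
ee_pos: [483.2, 122.5, 58.8]
ee_rot: [0.057, -3.141, -0.0]
wrist_force: [0.6, 3.3, 0.8]
grip_width: 12.0
grip_force: 30.0
```

Request:
{"fn": "move_arm", "kwargs": {
  "motion": [
    {"offset": [0, -0.03, 0], "turn": [0, 0, 0], "grip": 0},
    {"offset": [0, -0.03, 0], "turn": [0, 0, 0], "grip": 0}
  ]
}}

```text
clock: 15.35
ee_pos: [483.2, 118.7, 58.8]
ee_rot: [0.057, -3.141, -0.0]
wrist_force: [0.1, 3.3, 2.2]
grip_width: 11.3
grip_force: 30.0
```

Request:
{"fn": "move_arm", "kwargs": {
  "motion": [
    {"offset": [0, -0.02, 0], "turn": [0, 0, 0], "grip": 0},
    {"offset": [0, -0.02, 0], "turn": [0, 0, 0], "grip": 0}
  ]
}}

```text
clock: 15.6
ee_pos: [483.2, 116.4, 58.8]
ee_rot: [0.057, -3.141, -0.0]
wrist_force: [-0.5, 3.0, 1.2]
grip_width: 11.8
grip_force: 30.0
```

Request:
{"fn": "move_arm", "kwargs": {
  "motion": [
    {"offset": [0, -0.02, 0], "turn": [0, 0, 0], "grip": 0}
  ]
}}

```text
clock: 15.72
ee_pos: [483.2, 115.3, 58.8]
ee_rot: [-0.057, 3.141, 0.0]
wrist_force: [-0.0, 2.7, 1.8]
grip_width: 12.0
grip_force: 30.0
```

Request:
{"fn": "move_arm", "kwargs": {
  "motion": [
    {"offset": [0, -0.02, 0], "turn": [0, 0, 0], "grip": 0}
  ]
}}

```text
clock: 15.85
ee_pos: [483.2, 114.0, 58.8]
ee_rot: [0.057, -3.141, -0.0]
wrist_force: [0.6, 3.2, 1.0]
grip_width: 11.8
grip_force: 30.0
```

Request:
{"fn": "move_arm", "kwargs": {
  "motion": [
    {"offset": [0, -0.02, 0], "turn": [0, 0, 0], "grip": 0}
  ]
}}

```text
clock: 15.98
ee_pos: [483.2, 112.8, 58.8]
ee_rot: [-0.057, 3.141, 0.0]
wrist_force: [-0.3, 3.6, 2.9]
grip_width: 11.9
grip_force: 30.0
```

Request:
{"fn": "move_arm", "kwargs": {
  "motion": [
    {"offset": [0, -0.01, 0], "turn": [0, 0, 0], "grip": 0}
  ]
}}

```text
clock: 16.1
ee_pos: [483.2, 112.2, 58.8]
ee_rot: [0.057, -3.141, -0.0]
wrist_force: [0.6, 2.8, 1.5]
grip_width: 12.3
grip_force: 30.0
```

Request:
{"fn": "move_arm", "kwargs": {
  "motion": [
    {"offset": [0, -0.01, 0], "turn": [0, 0, 0], "grip": 0}
  ]
}}

```text
clock: 16.23
ee_pos: [483.2, 111.7, 58.8]
ee_rot: [0.057, -3.141, -0.0]
wrist_force: [0.1, 3.8, 0.9]
grip_width: 11.6
grip_force: 30.0
```

Request:
{"fn": "move_arm", "kwargs": {
  "motion": [
    {"offset": [0, -0.01, 0], "turn": [0, 0, 0], "grip": 0}
  ]
}}

```text
clock: 16.35
ee_pos: [483.2, 111.1, 58.8]
ee_rot: [-0.057, 3.141, 0.0]
wrist_force: [-1.0, 2.8, 1.8]
grip_width: 11.4
grip_force: 30.0
```

Request:
{"fn": "move_arm", "kwargs": {
  "motion": [
    {"offset": [0, -0.015, 0], "turn": [0, 0, 0], "grip": 0}
  ]
}}

```text
clock: 16.48
ee_pos: [483.2, 110.2, 58.8]
ee_rot: [-0.057, 3.141, 0.0]
wrist_force: [-0.3, 4.2, 2.2]
grip_width: 12.0
grip_force: 30.0
```

Request:
{"fn": "move_arm", "kwargs": {
  "motion": [
    {"offset": [0, -0.01, 0], "turn": [0, 0, 0], "grip": 0}
  ]
}}

```text
clock: 16.6
ee_pos: [483.2, 110.1, 58.8]
ee_rot: [-0.058, 3.141, 0.001]
wrist_force: [0.2, 6.2, 0.2]
grip_width: 11.5
grip_force: 30.0
```

Request:
{"fn": "move_arm", "kwargs": {
  "motion": [
    {"offset": [0, -0.01, 0], "turn": [0, 0, 0], "grip": 0}
  ]
}}

```text
clock: 16.73
ee_pos: [483.2, 110.1, 58.8]
ee_rot: [-0.058, 3.141, 0.002]
wrist_force: [0.2, 9.8, -1.2]
grip_width: 12.0
grip_force: 30.0
```

Request:
{"fn": "move_arm", "kwargs": {
  "motion": [
    {"offset": [0, -0.007, 0], "turn": [0, 0, 0], "grip": 0},
    {"offset": [0, 0, 0], "turn": [0, 0, 0], "grip": 0},
    {"offset": [0, 0, 0], "turn": [0, 0, 0], "grip": 0}
  ]
}}

```text
clock: 17.1
ee_pos: [483.2, 110.1, 58.8]
ee_rot: [-0.059, 3.141, 0.003]
wrist_force: [0.6, 8.6, -0.9]
grip_width: 12.0
grip_force: 30.0
```

```bash
python3 - <<'E'
from h import *
s=robot.read_state();print(s['ee_pos'],s['wrist_force'],s['torque'])
im=save('top','top4.png')
cv2.imwrite('pics/c4.png',cv2.resize(im[190:340,310:510],None,fx=4,fy=4,interpolation=cv2.INTER_CUBIC)[:,:,::-1])
E
```

```text
[483.22988072 110.11710575  58.80413792] [ 0.64226602  8.59537772 -0.87012852] [ 1.9499625  -0.13895655 -0.01663644]
```

View pics/c4.png

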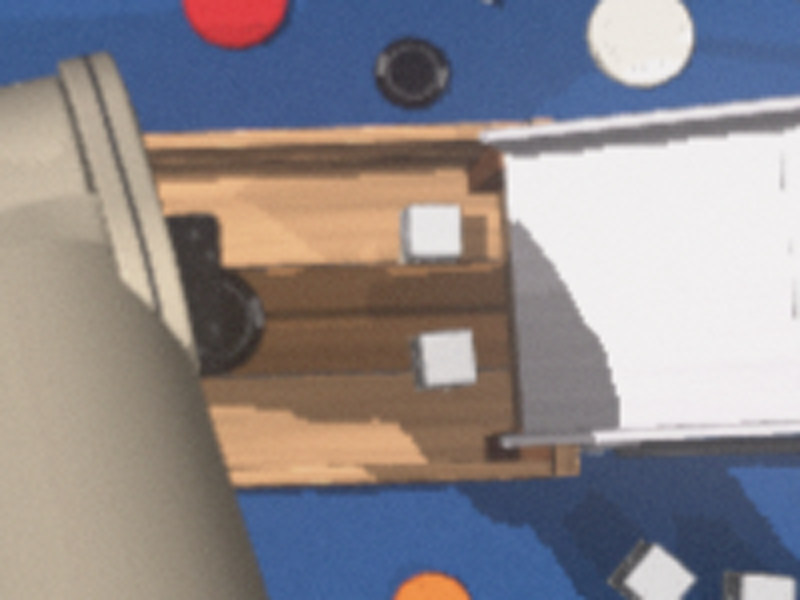

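The crate is under the lip, with its near corners at about (552,119) and (579,475) in the crop.

```bash
python3 - <<'E'
from h import *
o=lambda p:(310+p[0]/4-.4,190+p[1]/4-.4)
B=atz('top',o((579,475)),95);A=atz('top',o((552,119)),95)
w1,w2=atz('top',o((483,135)),160),atz('top',o((503,441)),160)
l1,l2=atz('top',o((503,155)),113),atz('top',o((523,436)),113)
L=[atz('top',o(p),95) for p in((230,487),(579,475))];T=[atz('top',o(p),95) for p in((150,136),(480,123))]
for n,p,q in(('near',A,B),('wall',w1,w2),('lip',l1,l2),('R',L[0],L[1]),('L',T[0],T[1])): print(n,p.round(1),q.round(1),((p+q)/2).round(1),np.arctan2(*(p-q)[1::-1]).round(3))
E
```

```text
near [ 584.3 -158.1   95. ] [ 404.8 -165.4   95. ] [ 494.5 -161.8   95. ] 0.041
wall [ 563.  -109.1  160. ] [ 418.2 -114.4  160. ] [ 490.6 -111.7  160. ] 0.036
lip [ 562.1 -128.7  113. ] [ 422.8 -134.4  113. ] [ 492.5 -131.5  113. ] 0.041
R [397.3   7.   95. ] [ 404.8 -165.4   95. ] [401.  -79.2  95. ] 1.614
L [574.   46.5  95. ] [ 582.  -121.5   95. ] [578.  -37.5  95. ] 1.618
```

Request:
{"fn": "move_arm", "kwargs": {
  "motion": [
    {"offset": [0, -0.006, 0], "turn": [0, 0, 0], "grip": 0},
    {"offset": [0, 0, 0], "turn": [0, 0, 0], "grip": 0},
    {"offset": [0, 0, 0], "turn": [0, 0, 0], "grip": 0}
  ]
}}

```text
clock: 17.52
ee_pos: [483.2, 110.1, 58.8]
ee_rot: [-0.059, 3.14, 0.003]
wrist_force: [1.3, 9.9, -1.7]
grip_width: 11.6
grip_force: 30.0
```

Request:
{"fn": "move_arm", "kwargs": {
  "motion": [
    {"offset": [0, -0.005, 0], "turn": [0, 0, 0], "grip": 0},
    {"offset": [0, 0, 0], "turn": [0, 0, 0], "grip": 0},
    {"offset": [0, 0, 0], "turn": [0, 0, 0], "grip": 0},
    {"offset": [0, 0, 0], "turn": [0, 0, 0], "grip": 0},
    {"offset": [0, 0, 0], "turn": [0, 0, 0], "grip": 0},
    {"offset": [0, 0, 0], "turn": [0, 0, 0], "grip": 0},
    {"offset": [0, 0, 0], "turn": [0, 0, 0], "grip": 0},
    {"offset": [0, 0, 0], "turn": [0, 0, 0], "grip": 0}
  ]
}}

```text
clock: 18.52
ee_pos: [483.2, 110.1, 58.8]
ee_rot: [-0.06, 3.14, 0.004]
wrist_force: [0.3, 10.7, -2.2]
grip_width: 11.6
grip_force: 30.0
```

Request:
{"fn": "move_arm", "kwargs": {
  "motion": [
    {"offset": [0, 0, 0], "turn": [0, 0, 0], "grip": 0},
    {"offset": [0, 0, 0], "turn": [0, 0, 0], "grip": 0},
    {"offset": [0, 0, 0], "turn": [0, 0, 0], "grip": 0},
    {"offset": [0, 0, 0], "turn": [0, 0, 0], "grip": 0},
    {"offset": [0, 0, 0], "turn": [0, 0, 0], "grip": 0},
    {"offset": [0, 0, 0], "turn": [0, 0, 0], "grip": 0},
    {"offset": [0, 0, 0], "turn": [0, 0, 0], "grip": 0},
    {"offset": [0, 0, 0], "turn": [0, 0, 0], "grip": 0},
    {"offset": [0, 0, 0], "turn": [0, 0, 0], "grip": 0},
    {"offset": [0, 0, 0], "turn": [0, 0, 0], "grip": 0},
    {"offset": [0, 0, 0], "turn": [0, 0, 0], "grip": 0},
    {"offset": [0, 0, 0], "turn": [0, 0, 0], "grip": 0}
  ]
}}

```text
clock: 20.02
ee_pos: [483.3, 110.1, 58.8]
ee_rot: [-0.06, 3.14, 0.004]
wrist_force: [0.2, 10.4, -2.8]
grip_width: 12.1
grip_force: 30.0
```

Request:
{"fn": "move_arm", "kwargs": {
  "motion": [
    {"offset": [0, 0, 0], "turn": [0, 0, 0], "grip": 0},
    {"offset": [0, 0, 0], "turn": [0, 0, 0], "grip": 0},
    {"offset": [0, 0, 0], "turn": [0, 0, 0], "grip": 0},
    {"offset": [0, 0, 0], "turn": [0, 0, 0], "grip": 0},
    {"offset": [0, 0, 0], "turn": [0, 0, 0], "grip": 0},
    {"offset": [0, 0, 0], "turn": [0, 0, 0], "grip": 0},
    {"offset": [0, 0, 0], "turn": [0, 0, 0], "grip": 0},
    {"offset": [0, 0, 0], "turn": [0, 0, 0], "grip": 0}
  ]
}}

```text
clock: 21.02
ee_pos: [483.2, 110.1, 58.8]
ee_rot: [-0.06, 3.14, 0.004]
wrist_force: [1.4, 11.8, -1.2]
grip_width: 12.2
grip_force: 30.0
```

```bash
python3 -c "
from h import *
print(finish_job())"
```

```text
the job is handed in; nothing more can be done
None
```

I dropped the lens cap in the crate and slid the crate home, square and within about 1 mm of centre by the camera. I handed the job in with the arm still holding a steady push of about 11 N at the wrist; the judge returned no verdict.

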